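# Close and clamp the filter vessel's cover

### The job

Pull the metal cover out from under the bench shelf by its blue tab and let go of it on the open bench, then take it by its black handle, set it in the mouth of the steel filter vessel with its tab between two clamps, and let go. Nip one red clamp clockwise about half way to its stop, then the clamp opposite it, while the other two are still open; then turn all four right up to their stops, crosswise (an opposite pair first, then the other pair). Leave the bottles and other things around it alone.

Things in the scene. Friction and masses are not known exactly. Their poses are not given: they have to be found in the camera images.
- cover: round metal cover, 320 g, loose, right way up. Origin: centre of its underside, z up. Boss 74 mm across, 0 to 14 mm high, chamfered foot; flange 110 mm across, 14 to 22 mm; black handle on top; blue tab along -x out to 102 mm from the axis, 24 mm wide (y), 14 to 22 mm high. Starts on the bench, handle under the shelf, tab out in front of it towards the robot.
- cover_tab (a point): point to grip the blue tab: 88 mm from the cover's axis along its -x, at mid thickness (18 mm above the cover's underside); pinch across its 24 mm width (cover y). The cover slides on the bench when drawn by it.
- cover_handle (a point): grip point of the black handle on the cover's axis, 44 mm above the underside. Handle block 44 mm (cover x) x 16 mm (cover y) x 40 mm high, top 62 mm above the underside; pinch across its 16 mm.
- riser: fixed grey bench shelf, a board 180 mm deep (x) and 360 mm wide (y) on two end panels 12 mm thick; the board is 85 to 100 mm above the bench, bottles stand on it. Origin on the bench under its centre; its long front edge with black strip lies 92 mm from the origin along its -x, facing the robot.
- vessel: steel filter vessel, fixed; origin on the bench on its axis. Foot 176 mm across. Mouth 80 mm inside, rim 82 mm high, orange springy seal round it, top at 89 mm, carries the flange: a seated cover's underside is 74 mm up (71 clamped). Clamps 70 mm from the axis, on the diagonals of its x and y; clockwise from above 1,2,3,4 (1 opposite 3). The tab goes in a gap: along vessel +x, -x, +y or -y.
- clamp1_grip (a point): clamp 1 (towards vessel -x +y): centre of its red wing, on its vertical turning axis, 129 mm above the bench minus 5 mm per rad turned. Wing 40 mm (point x) x 12 mm (point y) x 24 mm high: pinch across the 12 mm from above and turn. Below it a 10 mm steel dog reaches 31 mm along point +x (white dot at that end), underside 29 mm below this point. Point z up; turns with the clamp.
- clamp1 (a joint): turn of swing clamp 1, rad: 0 open, 1.4 at its end stop (tight); grows CLOCKWISE seen from above; starts at 0 to 0.12. Screws down 5 mm per rad; its dog touches the seated cover's flange near 0.6 and then presses it into the springy seal (about 5 N at the stop). Takes 0.05 N m to turn free, up to about 0.15 pressing; stays where left.
- clamp2_grip (a point): clamp 2 (towards vessel +x +y): centre of its red wing, on its vertical turning axis, 129 mm above the bench minus 5 mm per rad turned. Wing 40 mm (point x) x 12 mm (point y) x 24 mm high: pinch across the 12 mm from above and turn. Below it a 10 mm steel dog reaches 31 mm along point +x (white dot at that end), underside 29 mm below this point. Point z up; turns with the clamp.
- clamp2 (a joint): turn of swing clamp 2, rad: 0 open, 1.4 at its end stop (tight); grows CLOCKWISE seen from above; starts at 0 to 0.12. Screws down 5 mm per rad; its dog touches the seated cover's flange near 0.6 and then presses it into the springy seal (about 5 N at the stop). Takes 0.05 N m to turn free, up to about 0.15 pressing; stays where left.
- clamp3_grip (a point): clamp 3 (towards vessel +x -y): centre of its red wing, on its vertical turning axis, 129 mm above the bench minus 5 mm per rad turned. Wing 40 mm (point x) x 12 mm (point y) x 24 mm high: pinch across the 12 mm from above and turn. Below it a 10 mm steel dog reaches 31 mm along point +x (white dot at that end), underside 29 mm below this point. Point z up; turns with the clamp.
- clamp3 (a joint): turn of swing clamp 3, rad: 0 open, 1.4 at its end stop (tight); grows CLOCKWISE seen from above; starts at 0 to 0.12. Screws down 5 mm per rad; its dog touches the seated cover's flange near 0.6 and then presses it into the springy seal (about 5 N at the stop). Takes 0.05 N m to turn free, up to about 0.15 pressing; stays where left.
- clamp4_grip (a point): clamp 4 (towards vessel -x -y): centre of its red wing, on its vertical turning axis, 129 mm above the bench minus 5 mm per rad turned. Wing 40 mm (point x) x 12 mm (point y) x 24 mm high: pinch across the 12 mm from above and turn. Below it a 10 mm steel dog reaches 31 mm along point +x (white dot at that end), underside 29 mm below this point. Point z up; turns with the clamp.
- clamp4 (a joint): turn of swing clamp 4, rad: 0 open, 1.4 at its end stop (tight); grows CLOCKWISE seen from above; starts at 0 to 0.12. Screws down 5 mm per rad; its dog touches the seated cover's flange near 0.6 and then presses it into the springy seal (about 5 N at the stop). Takes 0.05 N m to turn free, up to about 0.15 pressing; stays where left.
- amber_bottle: bystander, leave alone: amber bottle with blue cap, 68 x 160 mm, on the shelf. Origin at the centre of its underside.
- white_bottle: bystander, leave alone: white plastic bottle, 52 x 110 mm, on the shelf. Origin at the centre of its underside.
- small_bottle: bystander, leave alone: small amber bottle, 36 x 70 mm, on the shelf. Origin at the centre of its underside.
- beaker: bystander, leave alone: glass beaker, 68 x 80 mm, on the bench beyond the vessel. Origin at the centre of its underside.
- spare_seal: bystander, leave alone: orange spare seal ring, 100 mm across, 6 mm high, on the bench right of the vessel. Origin at the centre of its underside.
- sample_jar: bystander, leave alone: white jar, 60 x 75 mm, on the bench left of the shelf. Origin at the centre of its underside.
- mortar: bystander, leave alone: white ceramic bowl, 90 x 60 mm, on the bench right of the vessel. Origin at the centre of its underside.
Not all that is in view belongs to the job. What is shaped like the cover but yellow is not meant.

How it is judged:
By the outcome, as a careful person would: the job done as asked, in the order asked, and still so for the second after the job is handed in, with the robot touching nothing.
It also fails if it takes over 72 s, if anything falls off the work surface, if the arm or the gripper's body presses on something with over 40 N, if the wrist force passes 120 N, or if a joint passes its speed limit or range.

### The arm

A 7-joint arm with a two-finger parallel gripper is mounted at the origin on the work surface. World frame = base frame: x ahead of the robot, y to its left, z up, the work surface at z = 0. Lengths are in m, angles in rad, forces in N, time in s.
With the tool pointing down it reaches from about 0.425 to 0.875 m from the base axis. Payload 4.7 kg.
Tool frame: the origin (TCP) lies between the finger pads; the fingertips stand 14 mm ahead of it and the grasp point (between the pads) lies 5 mm behind it; z points along the fingers, y is the line along which they close (so a half turn about z gives the same grasp; the last joint's range is limited). The gripper opens to 87 mm and grips with 3 to 60 N. Pads are 19 mm wide; open, the fingers measure 117 mm over their backs; the gripper's body (75 mm by 190 mm) begins 51 mm behind the grasp point.
Start: joints at [-1.214, 0.321, -0.07, 1.45, 0.023, 1.371, -0.057], TCP at [0.219, 0.612, 0.237] pointing down, gripper open.
Joint ranges: [-2.86, 2.86], [-0.3, 2.09], [-1.38, 1.24], [0.06, 2.45], [-1.56, 4.7], [0.09, 2.05], [-2.69, 2.69]. Speed limits (rad/s): [2.57, 2.57, 3.14, 3.14, 3.14, 3.14, 3.14].

### API

Orientations are given as a rotation vector (axis times angle).
In Python, from bench import ctrl gives the robot as it stands.
- The arm moves only by the shell command python3 -m inch 'ROWS' [OPENING] [FORCE]. ROWS is JSON, a list of rows, each a list of 6 numbers: the shift along the world's x, y, z in mm, then the turn, a rotation vector about the world's x, y, z in degrees. In form: [[tx, ty, tz, rx, ry, rz], ...]. A call has 1 to 20 rows; each row is the pose to reach, as a shift and turn from the pose commanded when the call began; what a row does not reach only later rows make up. A row lasts 1/8 s, in which the tool goes at most 62.5 mm and 10.7 degrees, less where a joint would pass 70% of its speed; a pose out of reach is approached as far as the arm can. A call with a gripper value outside its range is refused whole. OPENING is the finger opening in mm, from 0 to 87, set as the call begins (- or left out, the last holds). The fingers move at their own pace and stop on an object; FORCE is the grip in N (left out, the last holds). Time passes only in rows, so rows that repeat a pose let the fingers close. It gives the time, the measured TCP pose, the force, the opening and the grip force at its end, in the units of the state.
- ctrl.get_state(): the state, without advancing time (a new reading comes with each control period).
- ctrl.get_image(name): name is "side" or "top" or "wrist"; returns (picture, depth): 420x560x3 uint8, red, green, blue; 420x560 float32, m along the optical axis (not along the pixel's ray), 0 where there is no reading.
- ctrl.camera_params(name): a dict with "mtx" (3x3 intrinsics, pixels), "T" (4x4, takes a point from camera to world coordinates). Camera axes: x right, y down, z forward; pixel columns grow to the right and rows downward; lengths in m; the calibration is good to about 2 mm. The wrist camera is an equidistant fisheye: a pixel r from the principal point sees the ray r / f radians off the axis. A picture is of the moment at which its call begins: read the wrist's pose just before it. camera_params takes no time and is no camera call; for the wrist camera it gives the pose at the moment of the call.
- ctrl.close_job(): hands the job in; it is judged then, once.
The state is a dict: "time": time; "joint_positions": joint angles; "qd": joint speeds; "joint_torque": joint torques, N m; "position": TCP position; "tool_rot": TCP orientation; "ft_force": force on the tool from outside, world axes, zero at the start; "torque": the same for the moment, N m; "grip_width": opening from 0.0 (shut) to 1.0 (fully open); "grip_force": force on a finger pad.
Only numpy, scipy, OpenCV 4.12 (cv2) and the standard library are available. Lean on these libraries where they do the work, as an engineer would, in place of code of your own. Each camera call takes 0.05 s, during which the arm holds its last target. There are 200 camera calls.

## Working session

There is one attempt and no reset: what is moved stays moved. The work goes in short steps, Python scripts to look and compute and a shell command to move; the robot and the scene stay as the last step left them, time stands still between calls to the robot, and variables do not carry over. Pictures are saved under pics/ and viewed, at most 10 in all, crops included, and the job is handed in when it is done.

```bash
mkdir -p pics; ls; cat > h.py <<'E'
import numpy as np, cv2
from bench import ctrl
def grab(n):
    P=ctrl.camera_params(n); im,d=ctrl.get_image(n); return im,d,P['mtx'],P['T']
def pts(d,K,T):
    v,u=np.mgrid[:d.shape[0],:d.shape[1]]
    p=np.stack([(u-K[0,2])/K[0,0]*d,(v-K[1,2])/K[1,1]*d,d],-1)
    return p@T[:3,:3].T+T[:3,3]
def save(n,im): cv2.imwrite('pics/'+n,im[:,:,::-1])
E
python3 - <<'E'
from h import *
ims=[]
for n in('top','side'):
    im,d,K,T=grab(n); save(n+'0.png',im); np.savez(n+'0.npz',im=im,d=d,K=K,T=T); print(n,K,T.round(3))
s=ctrl.get_state();print(s)
E
```

```text
pics
top [[413.45207184   0.         274.4714416 ]
 [  0.         413.45207184 206.41250513]
 [  0.           0.           1.        ]] [[-0.008 -0.992  0.125  0.411]
 [-1.     0.01   0.015 -0.005]
 [-0.016 -0.125 -0.992  1.37 ]
 [ 0.     0.     0.     1.   ]]
side [[526.14235938   0.         274.59490375]
 [  0.         526.14235938 215.25977681]
 [  0.           0.           1.        ]] [[ 0.893 -0.229  0.387  0.057]
 [-0.449 -0.497  0.742 -1.001]
 [ 0.023 -0.837 -0.547  0.834]
 [ 0.     0.     0.     1.   ]]
{'time': 0.1, 'joint_positions': array([-1.21387875,  0.32175418, -0.07008812,  1.45156479,  0.02259526,
        1.37077418, -0.05694468]), 'qd': array([-0.00043242, -0.00193815, -0.00149315, -0.00254366, -0.00047571,
        0.00049507,  0.00042626]), 'joint_torque': array([ 2.44359981e-04, -4.92571807e+01, -4.05347329e-01, -3.13395989e+01,
       -6.39188569e-02,  3.95436853e-02,  9.41457370e-05]), 'position': array([0.21837541, 0.61172134, 0.23556151]), 'tool_rot': array([-5.35850246e-01, -3.09534568e+00,  2.67198161e-03]), 'ft_force': array([ 0.55667743, -0.3923968 ,  0.33845358]), 'torque': array([-0.02728257, -0.03500376,  0.02856756]), 'grip_force': 0.0, 'grip_width': 1.003482736127304}
```

View pics/top0.png

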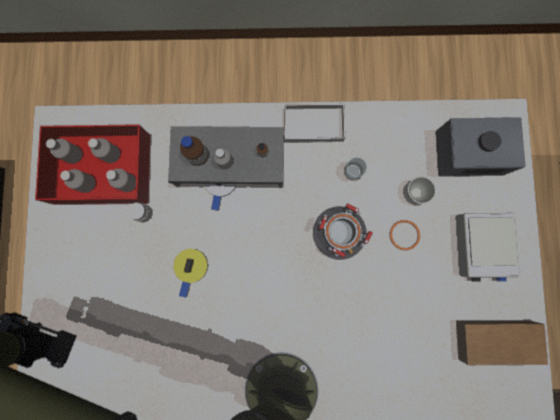

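View pics/side0.png

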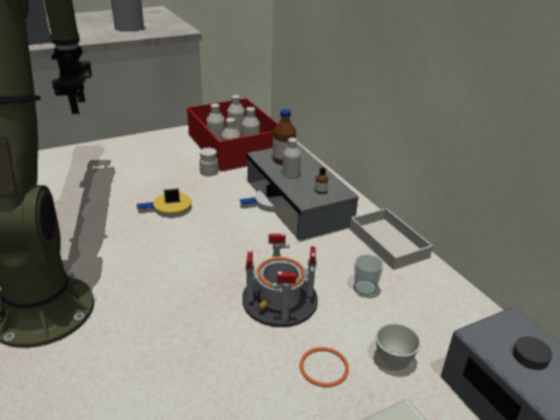

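Top view: the blue tab is at about (216,203), in front of the shelf. The vessel is at (341,232), and the yellow decoy is at (190,266). The side view shows the same layout with four red wings on the vessel.

```bash
cat > m.py <<'E'
from h import *
def blobs(n,kind,zr,box=None,minA=6):
    f=np.load(n+'0.npz');im,d,K,T=f['im'],f['d'],f['K'],f['T'];P=pts(d,K,T)
    hsv=cv2.cvtColor(im,cv2.COLOR_RGB2HSV);h,s,v=[hsv[...,i].astype(int) for i in range(3)]
    m={'blue':(h>105)&(h<130)&(s>120)&(v>50),'red':((h<5)|(h>174))&(s>150)&(v>70),'orange':(h>5)&(h<16)&(s>120)&(v>90)}[kind]
    N,L,st,c=cv2.connectedComponentsWithStats(m.astype(np.uint8))
    for i in range(1,N):
        if st[i,4]<minA: continue
        q=P[L==i]; q=q[np.isfinite(q).all(1)]; md=np.median(q,0)
        if not zr[0]<md[2]<zr[1]: continue
        z=q[:,2]; e=np.linalg.eigh(np.cov(q[:,:2].T))
        print(n,kind,st[i,4],c[i].round(1),'med',md.round(4),'mean',q.mean(0).round(4),'z',np.percentile(z,[5,95]).round(4),'ang',np.degrees(np.arctan2(e[1][1,1],e[1][0,1])).round(1),'sd',np.sqrt(e[0]).round(4))
for n in('top','side'):
    blobs(n,'blue',(-.01,.06)); blobs(n,'red',(.08,.2)); blobs(n,'orange',(-.01,.12))
f=np.load('top0.npz');P=pts(f['d'],f['K'],f['T'])
q=P[(abs(P[...,2]-.1)<.006)&(P[...,1]>.1)&(P[...,0]>.4)]
q=q[(q[:,1]<.45)]
print(cv2.minAreaRect((q[:,:2]*1000).astype(np.float32)),len(q))
E
python3 m.py
```

```text
top blue 77 [215.6 202.5] med [0.598  0.2083 0.0218] mean [0.5966 0.2089 0.0218] z [0.0185 0.027 ] ang 169.8 sd [0.0059 0.0124]
top blue 15 [501.2 278.6] med [ 0.3425 -0.6956  0.0425] mean [ 0.3436 -0.6956  0.0419] z [0.0371 0.0462] ang 87.0 sd [0.0019 0.0059]
top blue 80 [184.  289.1] med [0.3167 0.308  0.0213] mean [0.3165 0.3082 0.0216] z [0.0168 0.027 ] ang 162.9 sd [0.0058 0.0121]
top red 17 [350.4 207. ] med [ 0.563  -0.214   0.1378] mean [ 0.563  -0.2139  0.1377] z [0.1342 0.1407] ang 63.1 sd [0.0017 0.0077]
top red 18 [322.1 224. ] med [ 0.5129 -0.128   0.1394] mean [ 0.5126 -0.1281  0.139 ] z [0.1354 0.1427] ang 161.3 sd [0.0019 0.0078]
top red 15 [368.3 235.5] med [ 0.4759 -0.2639  0.1386] mean [ 0.4774 -0.2643  0.1386] z [0.1347 0.1414] ang 149.1 sd [0.0017 0.0066]
top red 17 [340.5 253.2] med [ 0.4263 -0.1824  0.1374] mean [ 0.4257 -0.1808  0.1379] z [0.1345 0.1425] ang 66.8 sd [0.002  0.0069]
top orange 30 [347.3 216.9] med [ 0.541  -0.2142  0.0884] mean [ 0.5382 -0.2118  0.0884] z [0.0863 0.0911] ang 73.1 sd [0.004  0.0199]
top orange 32 [329.2 225.4] med [ 0.515  -0.15
[... 1353 characters left out ...]
4  0.1347] z [0.1217 0.1404] ang 62.6 sd [0.0023 0.0092]
side red 21 [312. 260.] med [ 0.5512 -0.2353  0.1268] mean [ 0.5508 -0.2359  0.1278] z [0.1186 0.1365] ang 163.5 sd [0.0015 0.0019]
side red 159 [286.6 277.2] med [ 0.4713 -0.2684  0.1332] mean [ 0.4687 -0.2729  0.1364] z [0.1226 0.1404] ang 60.5 sd [0.01   0.0669]
side orange 216 [280.3 269.7] med [ 0.5022 -0.1893  0.0886] mean [ 0.496  -0.1939  0.0893] z [0.0855 0.0913] ang 113.0 sd [0.0348 0.0364]
side orange 360 [323.5 367.1] med [ 0.4806 -0.417   0.0061] mean [ 0.4807 -0.4172  0.0107] z [0.0032 0.0088] ang 54.2 sd [0.031  0.0635]
((715.2056274414062, 273.8688049316406), (345.9827880859375, 238.19970703125), 89.05778503417969) 3477
```

```bash
cat >> h.py <<'E'
from scipy.spatial.transform import Rotation as Ro
def wray(u,v,K):
    x=(np.asarray(u,float)-K[0,2]);y=(np.asarray(v,float)-K[1,2]);r=np.hypot(x,y)+1e-9;t=r/K[0,0]
    return np.stack([np.sin(t)*x/r,np.sin(t)*y/r,np.cos(t)],-1)
def wplane(u,v,K,T,z):
    d=wray(u,v,K)@T[:3,:3].T; s=(z-T[2,3])/d[...,2]; return T[:3,3]+d*s[...,None]
def wpts(d,K,T):
    v,u=np.mgrid[:d.shape[0],:d.shape[1]]; r=wray(u,v,K)
    return (r/np.maximum(r[...,2:],.05)*d[...,None])@T[:3,:3].T+T[:3,3]
E
python3 - <<'E'
from h import *
f=np.load('top0.npz');P=pts(f['d'],f['K'],f['T'])
for c in range(180,285,12):
    col=P[:,c]; m=(abs(col[:,2]-.1)<.008)&(col[:,0]>.5); print(c,col[m][-1].round(4),col[m][0].round(4))
print(ctrl.camera_params('wrist'))
E
python3 -m inch '[[35,-45,0,0,0,2],[70,-90,0,0,0,4],[105,-135,0,0,0,6],[140,-180,0,0,0,8],[180,-225,0,0,0,10],[220,-270,-10,0,0,12],[260,-310,-20,0,0,12],[290,-350,-30,0,0,12],[310,-390,-35,0,0,12],[320,-404,-35,0,0,12],[320,-404,-35,0,0,12]]' 60 20
python3 - <<'E'
from h import *
im,d,K,T=grab('wrist'); save('w1.png',im); np.savez('w1.npz',im=im,d=d,K=K,T=T)
E
```

```text
180 [0.6517 0.309  0.0997] [0.8343 0.3138 0.0954]
192 [0.6511 0.271  0.101 ] [0.8329 0.2747 0.0983]
204 [0.6504 0.2332 0.1024] [0.8295 0.2366 0.097 ]
216 [0.6501 0.1957 0.1016] [0.8277 0.1976 0.101 ]
228 [0.6494 0.158  0.1033] [0.8292 0.1602 0.095 ]
240 [0.6478 0.1216 0.0929] [0.8269 0.1213 0.1004]
252 [0.6473 0.0838 0.0933] [0.8262 0.0831 0.1013]
264 [0.6463 0.046  0.0964] [0.8266 0.0451 0.0984]
276 [0.6448 0.0085 0.1026] [0.8264 0.007  0.0975]
{'mtx': array([[325.1922621 ,   0.        , 272.87407455],
       [  0.        , 325.1922621 , 214.03608372],
       [  0.        ,   0.        ,   1.        ]]), 'T': array([[ 0.33640503,  0.89897523,  0.28049097,  0.14028657],
       [ 0.94171404, -0.32033979, -0.10274772,  0.64011062],
       [-0.00251523,  0.29870713, -0.95434151,  0.38424091],
       [ 0.        ,  0.        ,  0.        ,  1.        ]])}
time: 1.48
position: [0.5388, 0.2077, 0.2015]
tool_rot: [-0.212, -3.134, -0.0]
ft_force: [-0.1, 0.4, -0.9]
grip_width: 0.69
grip_force: 0.0
```

View pics/w1.png

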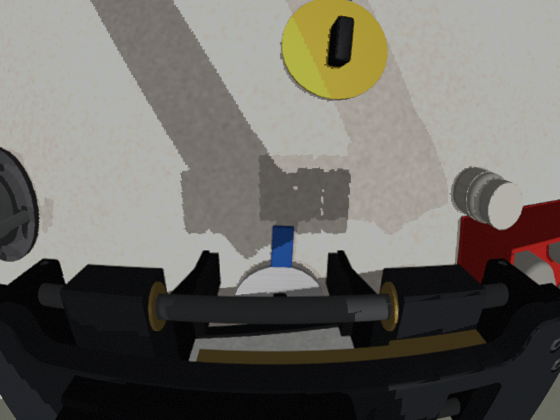

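The wrist view shows the blue tab at about (283,246) with the flange arc behind it. The yellow decoy is at (335,48).

```bash
cat >> h.py <<'E'
def tab(im,K,T,z=.022,xr=(.3,.75),yr=(-.4,.24)):
    hsv=cv2.cvtColor(im,cv2.COLOR_RGB2HSV).astype(int)
    m=((hsv[...,0]>105)&(hsv[...,0]<130)&(hsv[...,1]>120)&(hsv[...,2]>50)).astype(np.uint8)
    N,L,st,c=cv2.connectedComponentsWithStats(m)
    for i in range(1,N):
        if st[i,4]<60: continue
        v,u=np.where(L==i); q=wplane(u,v,K,T,z)[:,:2]
        r=cv2.minAreaRect((q*1000).astype(np.float32)); b=cv2.boxPoints(r)
        e=np.linalg.eigh(np.cov(q.T))[1][:,1]
        print('blue',st[i],c[i].round(0),'c',q.mean(0).round(4),'rect',np.round(r[0],1),np.round(r[1],1),round(r[2],1),'pca',np.degrees(np.arctan2(e[1],e[0])).round(1))
E
python3 - <<'E'
from h import *
f=np.load('w1.npz'); tab(f['im'],f['K'],f['T'])
E
```

```text
blue [271 226  23  42 838] [282. 246.] c [0.5962 0.21  ] rect [596.9 209.8] [22.7 49. ] 80.5 pca 169.9
```

```bash
python3 -m inch '[[25,2,-50,0,0,-2],[40,3,-95,0,0,-2],[46,4,-135,0,0,-2],[46,4,-165,0,0,-2],[46,4,-182,0,0,-2],[46,4,-182,0,0,-2]]' 50 20
python3 -m inch '[[0,0,0,0,0,0],[0,0,0,0,0,0],[0,0,0,0,0,0],[0,0,0,0,0,0]]' 18 20
```

```text
time: 2.28
position: [0.5831, 0.2136, 0.0187]
tool_rot: [-0.26, -3.129, 0.0]
ft_force: [1.4, -0.5, 0.2]
grip_width: 0.579
grip_force: 0.0
time: 2.78
position: [0.5849, 0.2122, 0.0203]
tool_rot: [0.264, 3.13, 0.001]
ft_force: [-0.3, -0.3, 2.2]
grip_width: 0.273
grip_force: 20.0
```

```bash
python3 -m inch '[[-8,0,0,0,0,0],[-20,0,0,0,0,0],[-35,-3,0,0,0,0],[-50,-8,0,0,0,0],[-65,-15,0,0,0,0],[-80,-23,0,0,0,0],[-95,-32,0,0,0,0],[-110,-41,0,0,0,0],[-122,-50,0,0,0,0],[-132,-57,0,0,0,0],[-138,-60,0,0,0,0],[-138,-60,0,0,0,0]]'
python3 -m inch '[[0,0,0,0,0,0],[0,0,0,0,0,0],[0,0,0,0,0,0],[0,0,40,0,0,0],[-10,0,90,0,0,0],[-10,0,140,0,0,0],[-10,0,180,0,0,0],[-10,0,180,0,0,0]]' 48 20
python3 - <<'E'
from h import *
im,d,K,T=grab('wrist'); save('w2.png',im); np.savez('w2.npz',im=im,d=d,K=K,T=T); tab(im,K,T)
E
```

```text
time: 4.28
position: [0.4457, 0.1518, 0.0196]
tool_rot: [-0.264, -3.129, 0.001]
ft_force: [-1.5, 0.3, 4.2]
grip_width: 0.27
grip_force: 20.0
time: 5.28
position: [0.4385, 0.153, 0.2029]
tool_rot: [0.264, 3.125, 0.006]
ft_force: [-0.3, -0.2, 0.4]
grip_width: 0.546
grip_force: 0.0
blue [388  39  23  45 873] [399.  61.] c [0.3171 0.3081] rect [316.8 308.3] [24.  46.7] 76.3 pca 166.1
blue [262 191  22  44 915] [272. 212.] c [0.4575 0.1497] rect [458.1 149.9] [21.9 48.1] 79.8 pca 170.2
```

View pics/w2.png

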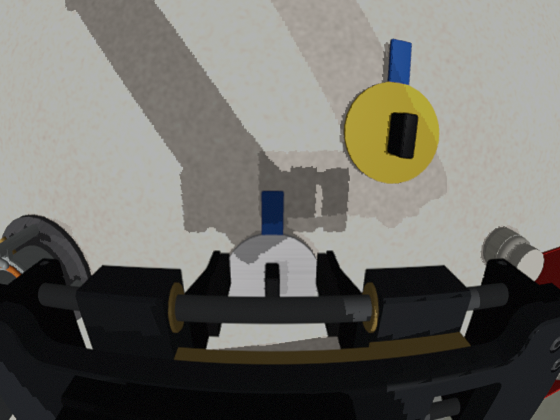

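The cover is on the open bench, with its tab at (272,212) and the handle clear of the shelf. Before grasping it I'll look at the vessel with an empty hand.

```bash
python3 -m inch '[[18,-40,20,0,0,0],[36,-85,40,0,0,0],[54,-130,50,0,0,0],[72,-175,50,0,0,0],[90,-220,50,0,0,0],[108,-265,50,0,0,0],[126,-310,50,0,0,0],[143,-342,50,0,0,0],[143,-342,50,0,0,0],[143,-342,50,0,0,0]]'
python3 - <<'E'
from h import *
im,d,K,T=grab('wrist'); save('w3.png',im); np.savez('w3.npz',im=im,d=d,K=K,T=T); 
E
```

```text
time: 6.58
position: [0.5788, -0.1888, 0.2479]
tool_rot: [-0.263, -3.128, -0.001]
ft_force: [0.0, 0.9, -0.4]
grip_width: 0.55
grip_force: 0.0
```

View pics/w3.png

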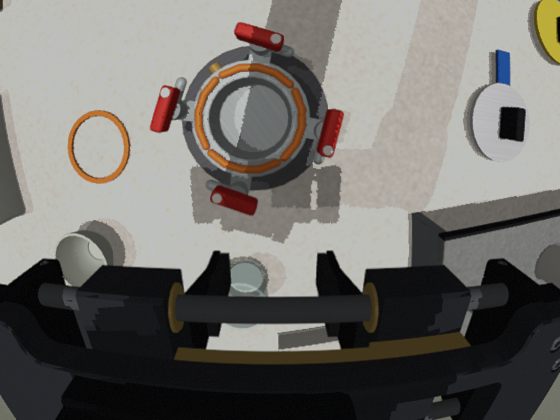

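```bash
cat >> h.py <<'E'
def wings(im,d,K,T,z0=.141,cen=None,zwin=.006):
    P=wpts(d,K,T); hsv=cv2.cvtColor(im,cv2.COLOR_RGB2HSV).astype(int)
    red=(((hsv[...,0]<5)|(hsv[...,0]>174))&(hsv[...,1]>140)&(hsv[...,2]>60)&(P[...,2]>.10)&(P[...,2]<.16)).astype(np.uint8)
    red=cv2.morphologyEx(red,cv2.MORPH_CLOSE,np.ones((9,9)))
    N,L,st,c=cv2.connectedComponentsWithStats(red); out=[]
    for i in range(1,N):
        if st[i,4]<80: continue
        z=P[...,2]; top=(L==i); zt=np.percentile(z[top],90); m=top&(z>zt-zwin)
        v,u=np.where(m); q=wplane(u,v,K,T,zt)[:,:2]; r=cv2.minAreaRect((q*1000).astype(np.float32))
        ang=r[2] if r[1][0]>r[1][1] else r[2]+90
        ctr=np.array(r[0])
        # white dot
        w=top&(hsv[...,1]<110)&(hsv[...,2]>100); e=np.array([np.cos(np.radians(ang)),np.sin(np.radians(ang))])
        if w.sum()>3:
            vv,uu=np.where(w); o=wplane(uu,vv,K,T,zt)[:,:2].mean(0)*1000-ctr
            if o@e<0: ang+=180
        ang=(ang+180)%360-180
        print('wing',c[i].round(0),'ztop',zt.round(4),'ctr',ctr.round(1),'size',np.round(r[1],1),'ang+x',round(ang,1),'dot',w.sum())
        out.append((ctr,ang))
    return out
def seal(im,d,K,T,z=.089):
    P=wpts(d,K,T); hsv=cv2.cvtColor(im,cv2.COLOR_RGB2HSV).astype(int)
    m=((hsv[...,0]>5)&(hsv[...,0]<16)&(hsv[...,1]>120)&(hsv[...,2]>80)&(abs(P[...,2]-z)<.008))
    v,u=np.where(m); q=wplane(u,v,K,T,z)[:,:2]
    (c,ax,a)=cv2.fitEllipse((q*1000).astype(np.float32)); print('seal',np.round(c,1),np.round(ax,1),np.median(P[m][:,2]).round(4))
E
python3 - <<'E'
from h import *
f=np.load('w3.npz');a=[f[k] for k in('im','d','K','T')]
o=wings(*a); seal(*a)
C=np.array([x[0] for x in o]); c=C.mean(0); print(c, np.hypot(*(C-c).T), np.degrees(np.arctan2(*(C-c).T[::-1])))
tab(a[0],a[2],a[3])
E
```

```text
wing [259.  36.] ztop 0.1399 ctr [ 430.4 -174.5] size [38.8 12.1] ang+x 61.8 dot 87
wing [164. 109.] ztop 0.1398 ctr [ 473.4 -261.3] size [12.5 38.2] ang+x 150.8 dot 78
wing [330. 132.] ztop 0.1403 ctr [ 517.1 -131.8] size [12.  37.9] ang+x -22.0 dot 88
wing [234. 200.] ztop 0.1398 ctr [ 559.8 -218.6] size [38.2 11.7] ang+x -118.9 dot 75
seal [ 495.  -196.7] [98.4 98.6] 0.0886
[ 495.18965149 -196.52935028] [68.38470586 68.30706717 68.36425199 68.26094638] [ 161.21265104 -108.62634507   71.26977754  -18.83554569]
blue [496  50  14  35 448] [502.  67.] c [0.4589 0.1464] rect [458.6 146.6] [25.  46.2] 79.5 pca 168.4
```

```bash
python3 -c "
from h import *
print(ctrl.get_state()['joint_positions'].round(3))"
python3 -m inch '[[-6,40,0,0,0,0],[-12,85,0,0,0,0],[-18,130,0,0,0,0],[-24,175,-10,0,0,0],[-30,220,-30,0,0,0],[-36,265,-60,0,0,0],[-42,305,-90,0,0,0],[-46,327,-120,0,0,0],[-46,327,-120,0,0,0],[-46,327,-150,0,0,0],[-46,327,-185,0,0,0],[-46,327,-208,0,0,0],[-46,327,-208,0,0,0]]' 48 20
python3 - <<'E'
from h import *
print(ctrl.get_state()['joint_positions'].round(3))
im,d,K,T=grab('wrist'); save('w4.png',im); np.savez('w4.npz',im=im,d=d,K=K,T=T); tab(im,K,T)
E
```

```text
[-0.247  0.256  0.625  1.561 -0.152  1.376  1.796]
time: 8.25
position: [0.5329, 0.1359, 0.0415]
tool_rot: [-0.265, -3.129, 0.002]
ft_force: [-0.9, 0.9, 0.3]
grip_width: 0.551
grip_force: 0.0
[-0.632  0.304  0.381  1.919 -0.137  0.946  1.215]
blue [ 252   85   46   91 4047] [275. 130.] c [0.4586 0.1497] rect [458.8 149.6] [23.  47.1] 80.6 pca 169.8
```

```bash
python3 -m inch '[[0,0,0,0,0,0],[0,0,0,0,0,0],[0,0,0,0,0,0],[0,0,0,0,0,0],[0,0,0,0,0,0],[0,0,10,0,0,0],[0,0,30,0,0,0],[0,0,60,0,0,0],[0,0,60,0,0,0]]' 8 35
python3 -m inch '[[0,0,40,0,0,0],[0,-15,70,0,0,-3],[-2,-40,90,0,0,-8],[-4,-70,105,0,0,-14],[-8,-105,105,0,0,-20],[-12,-140,105,0,0,-26],[-16,-175,105,0,0,-32],[-20,-210,105,0,0,-38],[-25,-245,105,0,0,-44],[-30,-280,105,0,0,-49],[-35,-310,105,0,0,-52],[-39,-334,105,0,0,-54],[-39,-334,105,0,0,-54],[-39,-334,105,0,0,-54]]'
python3 - <<'E'
from h import *
print(ctrl.get_state()['joint_positions'].round(3))
im,d,K,T=grab('wrist'); save('w5.png',im); np.savez('w5.npz',im=im,d=d,K=K,T=T); tab(im,K,T,z=.165+.022); wings(im,d,K,T)
im,d,K,T=grab('top'); save('t5.png',im[140:350,200:480].repeat(2,0).repeat(2,1))
E
```

```text
time: 9.43
position: [0.5352, 0.1377, 0.1036]
tool_rot: [0.264, 3.126, 0.004]
ft_force: [1.2, -0.4, -4.1]
grip_width: 0.181
grip_force: 35.0
time: 11.18
position: [0.4948, -0.1959, 0.2064]
tool_rot: [-1.655, -2.67, -0.001]
ft_force: [0.0, 0.9, -3.7]
grip_width: 0.18
grip_force: 35.0
[-0.351  0.094  0.725  1.807 -0.066  1.265  0.853]
blue [ 250   84   46   91 4108] [273. 129.] c [ 0.4607 -0.128 ] rect [ 460.5 -128.2] [23.3 47.2] 26.9 pca 116.3
wing [341. 164.] ztop 0.1401 ctr [ 515.9 -130.7] size [11.5 39.3] ang+x -22.7 dot 21
wing [203. 166.] ztop 0.1397 ctr [ 429.9 -172.6] size [40.4 11.3] ang+x 62.1 dot 0
```

View pics/w5.png

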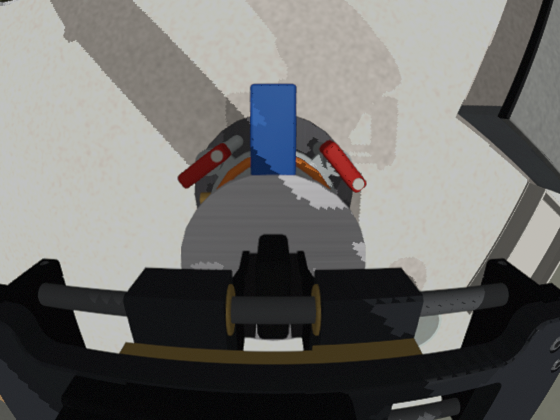

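```bash
python3 -m inch '[[0,1,-25,0,0,0],[0,1,-50,0,0,0],[0,1,-65,0,0,0],[0,1,-72,0,0,0],[0,1,-76,0,0,0],[0,1,-80,0,0,0],[0,1,-84,0,0,0],[0,1,-88,0,0,0],[0,1,-90,0,0,0],[0,1,-90,0,0,0]]'
python3 -c "
from h import *
im,d,K,T=grab('wrist');tab(im,K,T,z=.096)"
```

```text
time: 12.52
position: [0.4945, -0.1958, 0.1166]
tool_rot: [-1.657, -2.669, -0.0]
ft_force: [-0.3, -0.8, -4.4]
grip_width: 0.178
grip_force: 35.0
blue [ 250   84   46   91 4109] [273. 129.] c [ 0.4604 -0.128 ] rect [ 460.4 -128.1] [23.6 47.3] 26.3 pca 116.0
```

```bash
python3 -m inch '[[0,0,0,0,0,0],[0,0,0,0,0,0],[0,0,0,0,0,0],[0,0,15,0,0,0],[0,0,50,0,0,0],[5,-10,90,0,0,0],[20,-40,125,0,0,0],[40,-80,135,0,0,0],[40,-80,135,0,0,0],[40,-80,135,0,0,0]]' 45 20
python3 - <<'E'
from h import *
im,d,K,T=grab('wrist'); save('w6.png',im); np.savez('w6.npz',im=im,d=d,K=K,T=T); tab(im,K,T,z=.096); wings(im,d,K,T)
P=wpts(d,K,T); m=np.hypot(P[...,0]-.495,P[...,1]+.197)<.045; g=m&(P[...,2]<.11)&(P[...,2]>.08); print('flange z',np.percentile(P[g][:,2],[10,50,90]))
E
```

```text
time: 13.82
position: [0.5342, -0.2753, 0.2517]
tool_rot: [-1.656, -2.669, -0.001]
ft_force: [-0.6, 0.2, -0.8]
grip_width: 0.514
grip_force: 0.0
blue [ 260    8   26   47 1152] [273.  31.] c [ 0.4609 -0.1289] rect [ 460.6 -128.4] [22.9 46.3] 26.2 pca 116.4
wing [332.  50.] ztop 0.1402 ctr [ 517.1 -132.1] size [11.9 38. ] ang+x -21.8 dot 10
wing [212.  54.] ztop 0.14 ctr [ 430.4 -175.3] size [38.2 12.5] ang+x 61.8 dot 80
wing [215. 169.] ztop 0.1399 ctr [ 473.3 -261.7] size [11.9 37.9] ang+x 150.5 dot 0
wing [331. 169.] ztop 0.1397 ctr [ 559.6 -219. ] size [38.5 12.5] ang+x -119.5 dot 57
flange z [0.09551067 0.09644173 0.09737413]
```

View pics/w6.png

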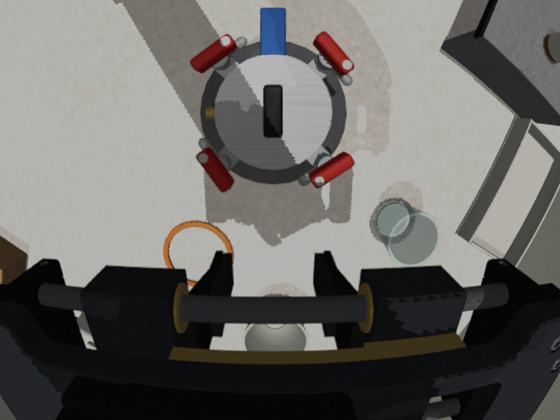

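The cover is seated level, flange at 96 mm, with its tab at (273,31) between two wings. The four wings are at (212,54), (332,50), (215,169) and (331,169). Next I'll nip clamp A, at (212,54) in the picture.

```bash
python3 -m inch '[[-15,15,0,0,0,-8],[-35,35,0,0,0,-17],[-60,58,0,0,0,-26],[-85,82,0,0,0,-35],[-100,97,0,0,0,-44],[-106,102,-10,0,0,-52],[-106,102,-40,0,0,-54],[-106,102,-75,0,0,-54],[-106,102,-105,0,0,-54],[-106,102,-124,0,0,-54],[-106,102,-124,0,0,-54]]' 40 20
python3 -m inch '[[0,0,0,0,0,0],[0,0,0,0,0,0],[0,0,0,0,0,0],[0,0,0,0,0,0],[0,0,0,0,0,0]]' 8 25
python3 -c "
from h import *
s=ctrl.get_state();print(s['torque'].round(3),s['joint_positions'].round(2))"
```

```text
time: 15.25
position: [0.4269, -0.1723, 0.1264]
tool_rot: [-2.684, -1.627, 0.003]
ft_force: [-0.1, -0.5, 0.7]
grip_width: 0.457
grip_force: 0.0
time: 15.88
position: [0.4297, -0.1742, 0.1288]
tool_rot: [2.687, 1.625, 0.003]
ft_force: [0.8, -0.5, 5.4]
grip_width: 0.137
grip_force: 26.2
[-0.021  0.112 -0.101] [-0.44 -0.02  0.77  2.06  0.01  1.1  -0.16]
```

```bash
python3 -m inch '[[0,0,0,0,0,-4],[0,0,-1,0,0,-9],[0,0,-1,0,0,-14],[0,0,-2,0,0,-19],[0,0,-2,0,0,-24],[0,0,-3,0,0,-29],[0,0,-3,0,0,-34],[0,0,-3,0,0,-34],[0,0,-3,0,0,-34]]'
python3 -c "
from h import *
s=ctrl.get_state();print(s['torque'].round(3),s['joint_positions'].round(2))"
python3 -m inch '[[0,0,0,0,0,0],[0,0,0,0,0,0],[0,0,0,0,0,0],[0,0,30,0,0,4],[0,0,80,0,0,14],[20,-7,120,0,0,24],[60,-20,127,0,0,34],[100,-34,127,0,0,34],[132,-45,127,0,0,34],[132,-45,127,0,0,34],[132,-45,127,0,0,34]]' 40 25
python3 - <<'E'
from h import *
im,d,K,T=grab('wrist'); save('w7.png',im); np.savez('w7.npz',im=im,d=d,K=K,T=T);  wings(im,d,K,T);tab(im,K,T,z=.096)
E
```

```text
time: 17.0
position: [0.43, -0.1744, 0.1259]
tool_rot: [3.044, 0.771, 0.005]
ft_force: [1.4, -0.5, 5.7]
grip_width: 0.136
grip_force: 26.4
[-0.196 -0.118 -0.06 ] [-0.43 -0.01  0.77  2.06  0.01  1.09 -0.74]
time: 18.38
position: [0.5595, -0.219, 0.251]
tool_rot: [-2.687, -1.626, 0.003]
ft_force: [-1.1, -0.8, -0.5]
grip_width: 0.458
grip_force: 0.0
wing [182. 146.] ztop 0.1404 ctr [ 519.2 -131.1] size [12. 39.] ang+x -22.6 dot 88
wing [276. 210.] ztop 0.1399 ctr [ 562.  -217.7] size [38.9 11. ] ang+x -119.8 dot 71
wing [133. 231.] ztop 0.1369 ctr [ 434.6 -173.3] size [44.8 11.5] ang+x 27.4 dot 49
blue [122 147  47  44 992] [145. 168.] c [ 0.462  -0.1282] rect [ 461.7 -127.6] [25.3 46.7] 25.7 pca 117.5
```

```bash
python3 -m inch '[[0,0,-30,0,0,0],[0,0,-70,0,0,0],[0,0,-105,0,0,0],[0,0,-124,0,0,0],[0,0,-124,0,0,0]]' 40 25
python3 -m inch '[[0,0,0,0,0,0],[0,0,0,0,0,0],[0,0,0,0,0,0],[0,0,0,0,0,0],[0,0,0,0,0,-4],[0,0,-1,0,0,-9],[0,0,-1,0,0,-14],[0,0,-2,0,0,-19],[0,0,-2,0,0,-24],[0,0,-3,0,0,-29],[0,0,-3,0,0,-34],[0,0,-3,0,0,-34],[0,0,-3,0,0,-34]]' 8 25
python3 -c "
from h import *
s=ctrl.get_state();print(s['torque'].round(3),s['joint_positions'].round(2))"
```

```text
time: 19.05
position: [0.5596, -0.2183, 0.1271]
tool_rot: [-2.686, -1.626, 0.001]
ft_force: [0.7, -0.0, 0.4]
grip_width: 0.459
grip_force: 0.0
time: 20.68
position: [0.5621, -0.2196, 0.126]
tool_rot: [3.043, 0.771, 0.005]
ft_force: [3.0, -0.9, 4.9]
grip_width: 0.139
grip_force: 26.4
[-0.297 -0.418 -0.088] [-0.42  0.42  0.94  1.74 -0.37  1.17 -0.46]
```

```bash
python3 -m inch '[[0,0,-1,0,0,-5],[0,0,-1,0,0,-10],[0,0,-2,0,0,-15],[0,0,-2,0,0,-20],[0,0,-2,0,0,-25],[0,0,-3,0,0,-30],[0,0,-3,0,0,-35],[0,0,-3,0,0,-38],[0,0,-3,0,0,-38]]'
python3 -c "
from h import *
s=ctrl.get_state();print(s['torque'].round(3),s['joint_positions'].round(2))"
python3 -m inch '[[0,0,0,0,0,-2],[0,0,0,0,0,-4],[0,0,0,0,0,-6],[0,0,0,0,0,-8],[0,0,0,0,0,-8]]'
python3 -c "
from h import *
s=ctrl.get_state();print(s['torque'].round(3),s['joint_positions'].round(2))"
```

```text
time: 21.8
position: [0.5621, -0.2197, 0.1228]
tool_rot: [3.129, -0.261, 0.006]
ft_force: [3.5, -1.7, 5.1]
grip_width: 0.136
grip_force: 26.3
[-0.451 -0.534 -0.004] [-0.51  0.49  1.08  1.74 -0.46  1.19 -1.04]
time: 22.42
position: [0.5618, -0.2197, 0.1225]
tool_rot: [3.103, -0.479, 0.005]
ft_force: [4.7, -3.4, 4.8]
grip_width: 0.143
grip_force: 26.1
[-0.735 -0.698  0.59 ] [-0.53  0.51  1.11  1.74 -0.49  1.2  -1.17]
```

```bash
python3 -m inch '[[0,0,0,0,0,3],[0,0,0,0,0,3],[0,0,0,0,0,3],[0,0,35,0,0,6],[-20,7,70,0,0,16],[-60,20,80,0,0,26],[-100,34,80,0,0,36],[-132,45,80,0,0,46],[-132,45,80,0,0,46],[-132,45,45,0,0,46],[-132,45,15,0,0,46],[-132,45,3,0,0,46],[-132,45,3,0,0,46]]' 40 25
python3 -m inch '[[0,0,0,0,0,0],[0,0,0,0,0,0],[0,0,0,0,0,0],[0,0,0,0,0,0],[0,0,-1,0,0,-5],[0,0,-1,0,0,-10],[0,0,-2,0,0,-15],[0,0,-2,0,0,-20],[0,0,-2,0,0,-25],[0,0,-3,0,0,-30],[0,0,-3,0,0,-35],[0,0,-3,0,0,-38],[0,0,-3,0,0,-38]]' 8 25
python3 -c "
from h import *
s=ctrl.get_state();print(s['torque'].round(3),s['joint_positions'].round(2))"
python3 -m inch '[[0,0,0,0,0,-2],[0,0,0,0,0,-4],[0,0,0,0,0,-6],[0,0,0,0,0,-8],[0,0,0,0,0,-8]]'
python3 -c "
from h import *
s=ctrl.get_state();print(s['torque'].round(3),s['joint_positions'].round(2))"
```

```text
time: 24.05
position: [0.4274, -0.1746, 0.1233]
tool_rot: [3.044, 0.766, -0.009]
ft_force: [-0.8, 0.7, -0.0]
grip_width: 0.459
grip_force: 0.0
time: 25.68
position: [0.4298, -0.1748, 0.1227]
tool_rot: [3.13, -0.263, 0.005]
ft_force: [0.8, -2.6, 6.1]
grip_width: 0.136
grip_force: 26.4
[-0.707 -0.083 -0.042] [-0.83 -0.03  1.17  2.07  0.03  1.08 -1.42]
time: 26.3
position: [0.4298, -0.1747, 0.1224]
tool_rot: [3.103, -0.48, 0.005]
ft_force: [2.6, -3.5, 5.2]
grip_width: 0.142
grip_force: 27.5
[-1.04  -0.385  0.583] [-0.83 -0.03  1.16  2.07  0.03  1.08 -1.56]
```

```bash
python3 -m inch '[[0,0,0,0,0,3],[0,0,0,0,0,3],[0,0,0,0,0,3],[0,0,40,0,0,10],[0,0,80,0,0,20],[10,5,100,0,0,30],[20,10,110,0,0,40],[30,15,120,0,0,50],[40,20,130,0,0,60],[50,25,130,0,0,70],[60,30,130,0,0,80],[70,35,130,0,0,90],[80,40,130,0,0,100],[89,43,130,0,0,110],[89,43,130,0,0,120],[89,43,130,0,0,130],[89,43,130,0,0,140],[89,43,130,0,0,150],[89,43,130,0,0,160],[89,43,130,0,0,170]]' 40 25
python3 -m inch '[[0,0,0,0,0,6],[0,0,0,0,0,6]]'
python3 - <<'E'
from h import *
print(ctrl.get_state()['joint_positions'].round(2))
im,d,K,T=grab('wrist'); save('w8.png',im); np.savez('w8.npz',im=im,d=d,K=K,T=T);  wings(im,d,K,T);tab(im,K,T,z=.094)
E
```

```text
time: 28.8
position: [0.5164, -0.1304, 0.2505]
tool_rot: [-0.741, -3.05, -0.0]
ft_force: [-0.2, 0.5, -0.7]
grip_width: 0.46
grip_force: 0.0
time: 29.05
position: [0.5166, -0.1305, 0.2507]
tool_rot: [-0.592, -3.083, -0.001]
ft_force: [-0.5, -1.4, -0.1]
grip_width: 0.459
grip_force: 0.0
[-0.82  0.09  1.08  1.75 -0.08  1.36  1.47]
wing [188. 138.] ztop 0.1334 ctr [ 428.9 -173. ] size [13.9 38.4] ang+x -8.0 dot 75
wing [273. 213.] ztop 0.1405 ctr [ 515.2 -130. ] size [11.1 37.9] ang+x 156.3 dot 0
wing [125. 220.] ztop 0.1396 ctr [ 472.1 -259.5] size [13.3 40. ] ang+x 149.0 dot 61
wing [203. 271.] ztop 0.1335 ctr [ 546.6 -216.4] size [11.4 18.5] ang+x -55.8 dot 54
blue [ 228  122   51   52 1241] [253. 147.] c [ 0.4603 -0.1279] rect [ 460.3 -128. ] [23.9 47.4] 26.4 pca 115.9
```

View pics/w8.png

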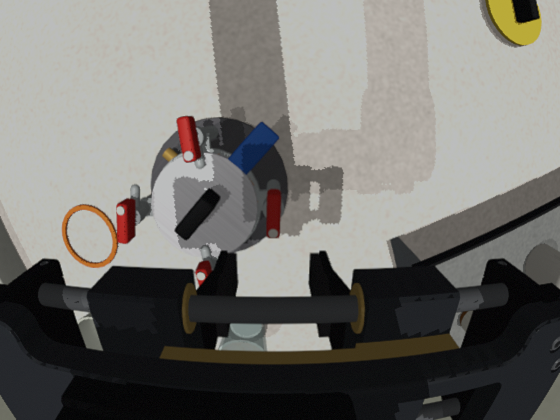

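A (188,138) and D (203,271) now point inward and are 7 mm lower, so both are at their stops. C is right under the fingers at (273,213).

```bash
python3 -m inch '[[0,0,-40,0,0,0],[0,0,-80,0,0,0],[0,0,-110,0,0,0],[0,0,-124,0,0,0],[0,0,-124,0,0,0]]' 40 25
python3 -m inch '[[0,0,0,0,0,0],[0,0,0,0,0,0],[0,0,0,0,0,0],[0,0,0,0,0,0],[0,0,0,0,0,-5],[0,0,-1,0,0,-10],[0,0,-1,0,0,-15],[0,0,-2,0,0,-20],[0,0,-2,0,0,-25],[0,0,-3,0,0,-30],[0,0,-3,0,0,-35],[0,0,-4,0,0,-40],[0,0,-4,0,0,-45],[0,0,-4,0,0,-50],[0,0,-5,0,0,-55],[0,0,-5,0,0,-60],[0,0,-6,0,0,-65],[0,0,-6,0,0,-70],[0,0,-7,0,0,-75],[0,0,-7,0,0,-75]]' 8 25
python3 -c "
from h import *
s=ctrl.get_state();print(s['torque'].round(3),s['joint_positions'].round(2))"
python3 -m inch '[[0,0,0,0,0,-3],[0,0,0,0,0,-6],[0,0,0,0,0,-9],[0,0,0,0,0,-12],[0,0,0,0,0,-12]]'
python3 -c "
from h import *
s=ctrl.get_state();print(s['torque'].round(3),s['joint_positions'].round(2))"
```

```text
time: 29.72
position: [0.517, -0.1308, 0.1271]
tool_rot: [-0.591, -3.084, 0.001]
ft_force: [0.6, -0.4, 1.0]
grip_width: 0.464
grip_force: 0.0
time: 32.22
position: [0.5182, -0.1312, 0.1226]
tool_rot: [2.347, 2.088, 0.002]
ft_force: [-4.1, 0.6, 14.3]
grip_width: 0.132
grip_force: 30.2
[ 0.091  1.039 -0.157] [-0.83  0.33  1.21  1.91 -0.35  1.13  0.39]
time: 32.85
position: [0.5182, -0.1315, 0.1222]
tool_rot: [2.549, 1.834, 0.001]
ft_force: [-3.3, -0.3, 9.4]
grip_width: 0.144
grip_force: 30.8
[-0.223  0.77   0.658] [-0.84  0.34  1.21  1.91 -0.35  1.13  0.18]
```

```bash
python3 -m inch '[[0,0,0,0,0,3],[0,0,0,0,0,3],[0,0,0,0,0,3],[0,0,40,0,0,10],[0,0,85,0,0,20],[-8,-25,100,0,0,30],[-16,-50,100,0,0,40],[-24,-75,100,0,0,50],[-33,-100,100,0,0,60],[-45,-131,100,0,0,70],[-45,-131,90,0,0,79],[-45,-131,60,0,0,79],[-45,-131,25,0,0,79],[-45,-131,7,0,0,79],[-45,-131,7,0,0,79]]' 40 25
python3 -m inch '[[0,0,0,0,0,0],[0,0,0,0,0,0],[0,0,0,0,0,0],[0,0,0,0,0,0],[0,0,0,0,0,-5],[0,0,-1,0,0,-10],[0,0,-1,0,0,-15],[0,0,-2,0,0,-20],[0,0,-2,0,0,-25],[0,0,-3,0,0,-30],[0,0,-3,0,0,-35],[0,0,-4,0,0,-40],[0,0,-4,0,0,-45],[0,0,-4,0,0,-50],[0,0,-5,0,0,-55],[0,0,-5,0,0,-60],[0,0,-6,0,0,-65],[0,0,-6,0,0,-70],[0,0,-6,0,0,-70]]' 8 25
python3 -c "
from h import *
s=ctrl.get_state();print(s['torque'].round(3),s['joint_positions'].round(2))"
python3 -m inch '[[0,0,0,0,0,-3],[0,0,0,0,0,-6],[0,0,0,0,0,-9],[0,0,0,0,0,-11],[0,0,0,0,0,-11]]'
python3 -c "
from h import *
s=ctrl.get_state();print(s['torque'].round(3),s['joint_positions'].round(2))"
```

```text
time: 34.72
position: [0.4715, -0.2614, 0.1265]
tool_rot: [-0.803, -3.034, 0.0]
ft_force: [-0.7, 0.5, 0.1]
grip_width: 0.463
grip_force: 0.0
time: 37.1
position: [0.4733, -0.2629, 0.1226]
tool_rot: [2.398, 2.026, 0.001]
ft_force: [0.1, -2.1, 6.3]
grip_width: 0.137
grip_force: 26.1
[-0.538  0.108 -0.063] [-0.56  0.36  1.21  1.89 -0.37  1.14  0.61]
time: 37.72
position: [0.4734, -0.2627, 0.1224]
tool_rot: [2.58, 1.788, 0.001]
ft_force: [1.3, -3.8, 4.6]
grip_width: 0.15
grip_force: 28.3
[-0.73  -0.117  0.594] [-0.57  0.36  1.21  1.89 -0.37  1.14  0.43]
```

```bash
python3 -m inch '[[0,0,0,0,0,3],[0,0,0,0,0,3],[0,0,0,0,0,3],[0,0,40,0,0,3],[0,0,85,0,0,3],[-5,-10,120,0,0,3],[-9,-25,130,0,0,3],[-9,-25,130,0,0,3],[-9,-25,130,0,0,3]]' 40 25
python3 - <<'E'
from h import *
im,d,K,T=grab('wrist'); save('w9.png',im); wings(im,d,K,T);tab(im,K,T,z=.094)
P=wpts(d,K,T); m=np.hypot(P[...,0]-.495,P[...,1]+.197)<.04; g=m&(P[...,2]<.11)&(P[...,2]>.08); print('flange z',np.percentile(P[g][:,2],[10,50,90]))
E
```

```text
time: 38.85
position: [0.4629, -0.2859, 0.2499]
tool_rot: [-2.534, -1.853, 0.002]
ft_force: [1.1, 0.8, 1.0]
grip_width: 0.457
grip_force: 0.0
wing [280.  21.] ztop 0.1337 ctr [ 516.9 -133. ] size [37.7 11.4] ang+x -105.1 dot 83
wing [195. 102.] ztop 0.1336 ctr [ 429.9 -175.3] size [11.8 38.7] ang+x -13.2 dot 86
wing [360. 105.] ztop 0.1334 ctr [ 559.7 -219.3] size [10.9 39. ] ang+x 166.0 dot 84
wing [277. 183.] ztop 0.1336 ctr [ 473.  -262.1] size [38.8 11. ] ang+x 77.4 dot 0
blue [ 196   24   50   48 1126] [221.  47.] c [ 0.4609 -0.129 ] rect [ 460.5 -128.7] [23.6 45.9] 27.3 pca 116.5
flange z [0.09275367 0.09370867 0.09469538]
```

View pics/w9.png

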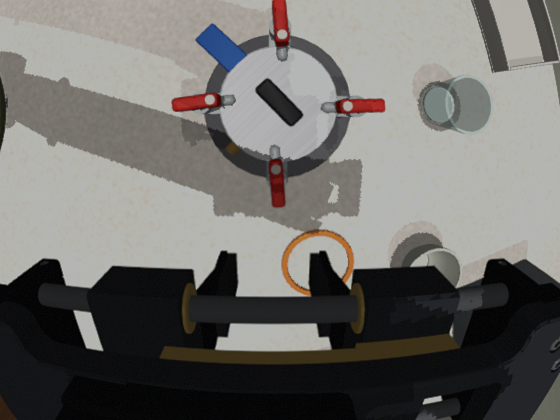

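All four wings point inward at the same height. The flange has dropped to 93.7 mm, and the tab sits in its gap. B looks the least turned, so I'll press it once more against its stop and release without turning back.

```bash
python3 -m inch '[[5,10,-20,0,0,5],[9,25,-60,0,0,5],[9,25,-100,0,0,5],[9,25,-129,0,0,5],[9,25,-129,0,0,5]]' 40 25
python3 -m inch '[[0,0,0,0,0,0],[0,0,0,0,0,0],[0,0,0,0,0,0],[0,0,0,0,0,0]]' 8 25
python3 -c "
from h import *
s=ctrl.get_state();print(s['torque'].round(3))"
python3 -m inch '[[0,0,0,0,0,-2],[0,0,0,0,0,-2]]'
python3 -c "
from h import *
s=ctrl.get_state();print(s['torque'].round(3))"
python3 -m inch '[[0,0,0,0,0,-3],[0,0,0,0,0,-5],[0,0,0,0,0,-5]]'
python3 -c "
from h import *
s=ctrl.get_state();print(s['torque'].round(3))"
```

```text
time: 39.52
position: [0.4704, -0.2604, 0.1198]
tool_rot: [-2.449, -1.961, 0.007]
ft_force: [0.4, -0.6, 1.2]
grip_width: 0.462
grip_force: 0.0
time: 40.02
position: [0.4735, -0.262, 0.1233]
tool_rot: [2.451, 1.962, 0.003]
ft_force: [0.8, -0.2, 0.1]
grip_width: 0.139
grip_force: 25.0
[-0.186 -0.121 -0.027]
time: 40.28
position: [0.4735, -0.262, 0.1232]
tool_rot: [2.484, 1.92, 0.001]
ft_force: [1.8, -1.3, 2.7]
grip_width: 0.139
grip_force: 25.0
[-0.221 -0.49   0.422]
time: 40.65
position: [0.4735, -0.2618, 0.1231]
tool_rot: [2.566, 1.81, 0.002]
ft_force: [3.2, 0.3, 4.8]
grip_width: 0.15
grip_force: 25.8
[ 0.024 -0.717  0.572]
```

B was already against its stop: torque rose at once to 0.42 N m. Releasing, retreating and handing in.

```bash
python3 -m inch '[[0,0,0,0,0,0],[0,0,0,0,0,0],[0,0,0,0,0,0],[0,0,0,0,0,0],[0,0,40,0,0,0],[0,0,85,0,0,0],[-9,-25,130,0,0,0],[-9,-25,140,0,0,0],[-9,-25,140,0,0,0]]' 40 25
python3 - <<'E'
from h import *
im,d,K,T=grab('wrist'); wings(im,d,K,T);tab(im,K,T,z=.094)
print(ctrl.close_job())
E
```

```text
time: 41.78
position: [0.4635, -0.2865, 0.2623]
tool_rot: [-2.568, -1.81, -0.001]
ft_force: [-0.4, 0.1, -0.3]
grip_width: 0.458
grip_force: 0.0
wing [272.  23.] ztop 0.1336 ctr [ 517.1 -132.2] size [39.3 11.2] ang+x -104.2 dot 114
wing [194. 105.] ztop 0.1336 ctr [ 430.  -175.5] size [11.6 38.8] ang+x -11.7 dot 77
wing [352. 102.] ztop 0.1334 ctr [ 559.9 -219.5] size [11. 39.] ang+x 165.9 dot 84
wing [274. 179.] ztop 0.1337 ctr [ 473.  -262.1] size [39. 11.] ang+x 77.6 dot 0
blue [ 192   29   49   46 1041] [216.  51.] c [ 0.4609 -0.129 ] rect [ 461.1 -128.5] [23.5 46.3] 25.4 pca 116.4
the job is handed in; nothing more can be done
None
```

The job is handed in at about 42 s: the cover is seated in the vessel with its tab between two clamps, one opposite pair was nipped first, all four clamps were then turned to their stops crosswise, and the gripper is open and clear.

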